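# Sweep broken pot pieces off the foam slab into the catch tray

## Robot

A 7-joint arm with a two-finger parallel gripper is mounted at the origin on the work surface. World frame = base frame: x ahead of the robot, y to its left, z up, the work surface at z = 0. Lengths are in mm, angles in rad, forces in N, time in s.
With the tool pointing down it reaches from about 425 to 950 mm from the base axis. Payload 4.7 kg.
Tool frame: the origin (TCP) lies on the centre line of the jaws, within the pads' length; the fingertips stand 11 mm ahead of it and the grasp point (between the pads) lies 8 mm behind it; z points along the fingers, y is the line along which they close (so a half turn about z gives the same grasp; the last joint's range is limited). The gripper opens to 85 mm and grips with 20 to 120 N. Pads are 22 mm wide; open, the fingers measure 114 mm over their backs; the gripper's body (76 mm by 85 mm) begins 54 mm behind the grasp point. The pads swing forward as they close: fully open they stand 13 mm farther back than shut.
Start: joints at [-1.318, 0.469, -0.049, 1.532, 0.024, 1.141, -0.082], TCP at [187.666, 648.405, 242.335] pointing down, gripper open.
Joint ranges: [-2.59, 2.59], [-0.33, 1.99], [-1.39, 1.29], [0.1, 2.45], [-1.04, 4.18], [0.21, 1.99], [-2.66, 2.66]. Speed limits (rad/s): [2.57, 2.57, 3.14, 3.14, 3.14, 3.14, 3.14].

## Interface

Orientations are given as a unit quaternion [x, y, z, w].
In Python, from station import arm, vision gives the robot as it stands.
- The arm moves only by the shell command python3 -m creep 'ROWS' [FORCE]. ROWS is JSON, a list of rows, each a list of 3 entries, a list of its own where there are three numbers: the opening, from -1 (shut) to 1 (fully open), then the shift along the tool's x, y, z in mm, then the turn, a rotation vector about the tool's x, y, z in degrees. A call has 1 to 12 rows; each row shifts and turns the commanded pose from where the row before left it, along the tool's axes as they then stand; what a row does not reach is not made up. A row lasts 1/8 s, in which the tool goes at most 62.5 mm and 10.7 degrees, less where a joint would pass 70% of its speed; a pose out of reach is approached as far as the arm can. A call is refused whole if a number of a shift passes 62.5 or a number of a turn 10.7, either way. A call with a gripper value outside its range is refused whole. The fingers move at their own pace and stop on an object; FORCE is the grip in N (left out, the last holds). Time passes only in rows, so rows that do not move let the fingers close. It gives the time, the measured TCP pose, the force, the opening and the grip force at its end, in the units of the state.
- arm.sense(): the state, without advancing time (a new reading comes with each control period).
- vision.get_image(name): name is "scene" or "top"; returns the picture (400x640x3 uint8, red, green, blue); there is no depth.
- vision.camera_info(name): a dict with "mtx" (3x3 intrinsics, pixels), "D" ([k1, k2, p1, p2, k3] as OpenCV has them; the pictures are not rectified), "camera_from_world" (4x4, takes a point from world to camera coordinates). Camera axes: x right, y down, z forward; pixel columns grow to the right and rows downward; lengths in mm; the calibration is good to about 2 mm. A picture is of the moment at which its call begins. camera_info takes no time and is no camera call.
- arm.hand_in(): hands the job in; it is judged then, once.
The state is a dict: "time_s": time; "joint_pos": joint angles; "joint_vel": joint speeds; "joint_efforts": joint torques, N m; "tcp_pos": TCP position; "tool_rot": TCP orientation; "ft_force": force on the tool from outside, world axes, zero at the start; "wrist_torque": the same for the moment, N m; "opening": finger opening in mm; "finger_force": force on a finger pad.
Only numpy, scipy, OpenCV 4.12 (cv2) and the standard library are available. Lean on these libraries where they do the work, as an engineer would, in place of code of your own. Each camera call takes 0.05 s, during which the arm holds its last target. There are 200 camera calls.

## Task

Sweep the four broken clay pieces across the white foam slab with your closed fingers and over its side, so that all four drop into the empty black tray beside it. Push them along the slab, do not pick any of them up, and leave the two small pots and the white thermometer standing where they are.

Things in the scene. Friction and masses are not known exactly. Their poses are not given: they have to be found in the camera images.
- slab: white foam slab, fixed, 280 mm (own x) by 260 mm (own y) and 45 mm high; flat rimless top at z = 0.045. Origin at the centre of its underside, on the bench. x points away from the robot, y to the left, turned up to 0.3 rad. The pieces lie on its near and middle part (own x -0.09 to 0.01, y within 0.075); two small pots and a thermometer stand along its far edge (own x about 0.10).
- catch_tray: empty black shallow tray, fixed on the bench along the left or the right (own y) side of the slab, 4 mm from it and parallel to it: 260 mm (x) by 120 mm (y), 18 mm high, walls 4 mm; its rim is 27 mm below the slab top. Origin at the centre of its underside; axes as the slab. A piece pushed over that side of the slab drops into it.
- seedling_tray: black tray of the same outline on the other side of the slab, filled with eight square black pots, 56 mm high, with green sprouts up to about 76 mm. Fixed. Origin at the centre of its underside; same axes as the slab. Not a place for the pieces.
- shard1: broken piece of terracotta flowerpot, flat and irregular, about 30 by 23 mm across and 12 mm thick, about 18 g, loose, lying flat on the slab at the start. Origin in the middle of the piece (6 mm above the slab top while it lies there); z up, yaw arbitrary.
- shard2: broken piece of terracotta flowerpot, flat and irregular, about 28 by 26 mm across and 12 mm thick, about 18 g, loose, lying flat on the slab at the start. Origin in the middle of the piece (6 mm above the slab top while it lies there); z up, yaw arbitrary.
- shard3: broken piece of terracotta flowerpot, flat and irregular, about 31 by 23 mm across and 12 mm thick, about 18 g, loose, lying flat on the slab at the start. Origin in the middle of the piece (6 mm above the slab top while it lies there); z up, yaw arbitrary.
- shard4: broken piece of terracotta flowerpot, flat and irregular, about 30 by 25 mm across and 12 mm thick, about 18 g, loose, lying flat on the slab at the start. Origin in the middle of the piece (6 mm above the slab top while it lies there); z up, yaw arbitrary.
- pot1: small round black pot with two sprouts, 56 mm across the rim, 46 mm high (62 mm with the sprouts), loose, standing along the slab's far edge; leave it. Origin at the centre of its underside.
- pot2: second small round black pot, like pot1, standing along the slab's far edge; leave it. Origin at the centre of its underside.
- meter: small white upright box, a thermometer, 26 by 52 mm and 50 mm high, loose, standing along the slab's far edge; leave it. Origin at the centre of its underside.

How it is judged:
By the outcome, as a careful person would: the job done as asked, in the order asked, and still so for the second after the job is handed in, with the robot touching nothing.
It also fails if it takes over 64 s, if anything falls off the work surface, if the arm or the gripper's body presses on something with over 40 N, if the wrist force passes 120 N, or if a joint passes its speed limit or range.

## Working session

There is one attempt and no reset: what is moved stays moved. The work goes in short steps, Python scripts to look and compute and a shell command to move; the robot and the scene stay as the last step left them, time stands still between calls to the robot, and variables do not carry over. Pictures are saved under pics/ and viewed, at most 10 in all, crops included, and the job is handed in when it is done.

```bash
ls; mkdir -p pics; python3 - <<'E'
from station import arm, vision
import cv2
for n in ("top","scene"):
    cv2.imwrite(f"pics/{n}0.png",vision.get_image(n)[:,:,::-1])
    c=vision.camera_info(n);print(c)
print(arm.sense())
E
```

```text
pics
{'mtx': array([[485.35129312,   0.        , 311.34250267],
       [  0.        , 485.35129312, 198.53694067],
       [  0.        ,   0.        ,   1.        ]]), 'D': array([0.02189108, 0.        , 0.        , 0.        , 0.        ]), 'camera_from_world': array([[ 8.87857226e-03, -9.99948709e-01,  4.87336961e-03,
         2.38507606e+01],
       [-9.88278767e-01, -9.51751401e-03, -1.52363039e-01,
         6.22789611e+02],
       [ 1.52401606e-01, -3.46348146e-03, -9.88312579e-01,
         8.64107116e+02],
       [ 0.00000000e+00,  0.00000000e+00,  0.00000000e+00,
         1.00000000e+00]])}
{'mtx': array([[374.90626542,   0.        , 315.46759246],
       [  0.        , 374.90626542, 201.81177168],
       [  0.        ,   0.        ,   1.        ]]), 'D': array([0.0077043, 0.       , 0.       , 0.       , 0.       ]), 'camera_from_world': array([[ 7.44217340e-01,  6.67825018e-01,  1.22595051e-02,
        -4.88122397e+02],
       [ 5.59154399e-01, -6.12866307e-01, -5.58337933e-01,
        -2.90773348e+02],
       [-3.65358603e-01,  4.22379728e-01, -8.29523030e-01,
         9.10901844e+02],
       [ 0.00000000e+00,  0.00000000e+00,  0.00000000e+00,
         1.00000000e+00]])}
{'time_s': 0.1, 'joint_pos': array([-1.31791973,  0.46939763, -0.04858625,  1.53356206,  0.02408323,
        1.14100655, -0.08226843]), 'joint_vel': array([-0.00108398, -0.00186912,  0.00069246, -0.00566288, -0.00207061,
        0.00130057,  0.00064908]), 'joint_efforts': array([ 1.57887105e-03, -5.11516142e+01, -4.63111745e-02, -2.38393146e+01,
        1.09043348e-02,  4.33969282e-03, -1.31730437e-05]), 'tcp_pos': array([187.53938651, 647.9018846 , 241.34673128]), 'tool_rot': array([ 1.40400062e-01,  9.90094451e-01, -8.88749200e-04, -1.00453381e-04]), 'ft_force': array([-0.41964517,  0.22913957, -0.43334488]), 'wrist_torque': array([0.02998478, 0.02786666, 0.06296502]), 'finger_force': 0.0, 'opening': 85.57177371054031}
```

View pics/top0.png

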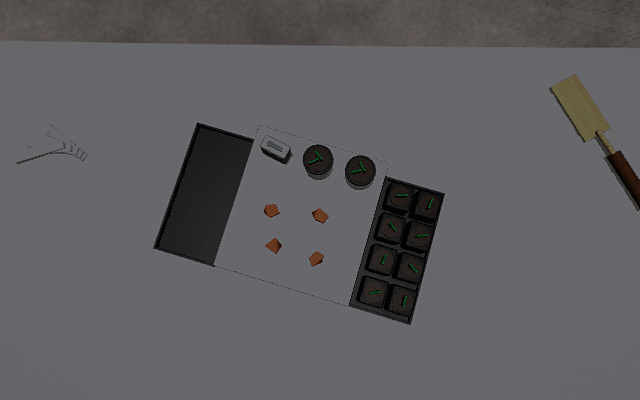

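View pics/scene0.png

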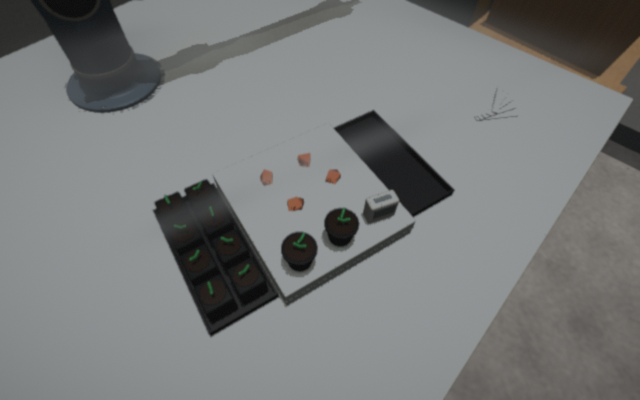

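The top view shows the catch tray on the slab's left (image x 155–252) and the seedling tray on its right. The shards are at about (271,211), (319,215), (273,246) and (316,259), the meter at (276,149), and the pots at (318,160) and (360,170).

```bash
cat > h.py <<'E'
import numpy as np, cv2
from station import arm, vision
def px2w(n,px,z):
    c=vision.camera_info(n);T=c["camera_from_world"]
    u=cv2.undistortPoints(np.float64(px).reshape(-1,1,2),c["mtx"],c["D"])[:,0]
    d=np.c_[u,np.ones(len(u))]@T[:3,:3]; o=-T[:3,:3].T@T[:3,3]
    return o+d*((z-o[2])/d[:,2])[:,None]
E
python3 - <<'E'
from h import *
np.set_printoptions(precision=1,suppress=True)
im=vision.get_image("top")[:,:,::-1]
cv2.imwrite("pics/crop1.png",cv2.resize(im[110:320,150:410],None,fx=3,fy=2.85,interpolation=cv2.INTER_CUBIC)[:600])
h=im.astype(int); m=((h[:,:,2]-h[:,:,0]>45)&(h[:,:,2]>90)).astype(np.uint8)
m[:, 420:]=0
n,l,s,c=cv2.connectedComponentsWithStats(m)
for i in range(1,n):
    if s[i,4]>20: print(c[i],s[i],px2w("top",c[i],51)[0])
cor=px2w("top",[(258,126),(388,162),(350,305),(215,266)],45);print(cor)
e=cor[0]-cor[3]+cor[1]-cor[2];yaw=np.arctan2(e[1],e[0]);C=cor.mean(0);print(yaw,C)
R=np.array([[np.cos(yaw),-np.sin(yaw)],[np.sin(yaw),np.cos(yaw)]])
print("shards own",[(px2w("top",c[i],51)[0]-C)[:2]@R for i in range(1,n) if s[i,4]>20])
P=px2w("top",[(318,160),(360,170),(275,147)],48);print(P,(P-C)[:,:2]@R)
E
```

```text
[271.4 209.7] [265 204  14  13 120] [600.3 103.8  51. ]
[320.5 215.4] [315 209  13  14 113] [590.4  12.3  51. ]
[272.3 245.2] [265 238  13  15 102] [534.4 100.9  51. ]
[315.5 257.6] [310 251  13  15 110] [512.4  21.   51. ]
[[ 763.3  133.6   45. ]
 [ 694.8 -115.9   45. ]
 [ 427.5  -42.5   45. ]
 [ 495.6  205.8   45. ]]
-0.26565653125505356 [595.3  45.2  45. ]
shards own [array([-10.6,  57.9]), array([  4., -33.]), array([-73.4,  37.7]), array([-73.7, -45.1])]
[[696.7  17.6  48. ]
 [678.1 -62.1  48. ]
 [721.3  99.8  48. ]] [[105.1  -0. ]
 [108.1 -81.9]
 [107.2  85.8]]
```

View pics/crop1.png

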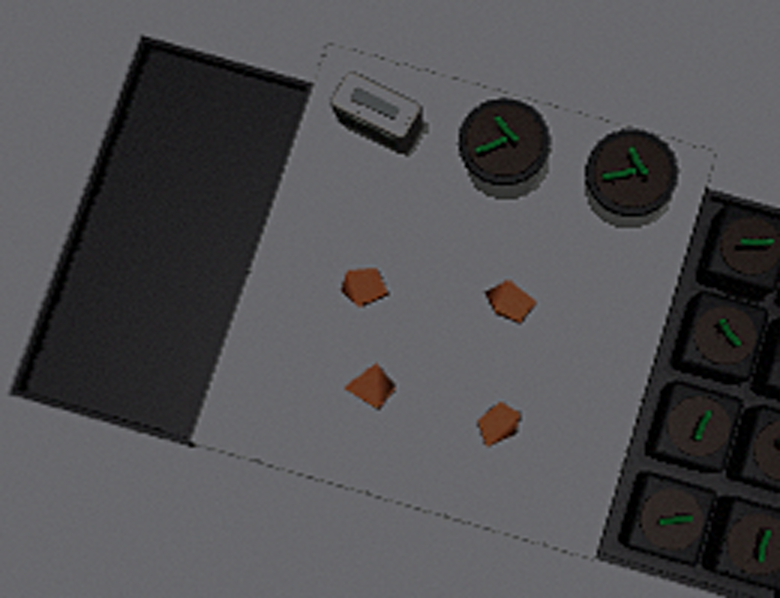

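```bash
cat >> h.py <<'E'
from scipy.spatial.transform import Rotation as Ro
def own():
    s=arm.sense();y=-.2657;d=s["tcp_pos"]-[595.3,45.2,0];c,k=np.cos(y),np.sin(y)
    M=Ro.from_quat(s["tool_rot"]).as_matrix()
    print("t %.2f own x %.1f y %.1f z %.1f"%(s["time_s"],c*d[0]+k*d[1],-k*d[0]+c*d[1],d[2]),"toolx deg vs own y %.1f"%(np.degrees(np.arctan2(M[1,0],M[0,0])-y)-90),"tilt",M[:2,2].round(3),"F",s["ft_force"].round(1),"open %.1f"%s["opening"])
E
python3 -m creep '[[-1,[0,0,0],[0,0,9.9]],[-1,[0,0,0],[0,0,9.9]],[-1,[0,0,0],[0,0,9.9]],[-1,[0,0,0],[0,0,9.9]],[-1,[0,0,0],[0,0,9.9]],[-1,[0,0,0],[0,0,9.9]],[-1,[0,0,0],[0,0,9.9]],[-1,[0,0,0],[0,0,9.9]],[-1,[0,0,0],[0,0,9.9]],[-1,[0,0,0],[0,0,0]]]' 40
python3 -c "from h import *;own()"
python3 -m creep '[[-1,[-30,30,0],[0,0,0]],[-1,[-40,40,0],[0,0,0]],[-1,[-40,40,0],[0,0,0]],[-1,[-40,40,0],[0,0,0]],[-1,[-40,40,0],[0,0,0]],[-1,[-40,40,0],[0,0,0]],[-1,[-40,40,0],[0,0,0]],[-1,[-40,40,0],[0,0,0]],[-1,[-40,40,0],[0,0,0]],[-1,[-40,40,0],[0,0,0]],[-1,[-30,30,0],[0,0,0]],[-1,[0,0,0],[0,0,0]]]'
python3 -c "from h import *;own()"
```

```text
time_s: 1.4
tcp_pos: [187.4, 648.3, 241.9]
tool_rot: [0.794, 0.608, -0.0, 0.0]
ft_force: [-0.6, -0.8, -0.8]
opening: 0.2
finger_force: 0.0
t 1.40 own x -551.9 y 474.8 z 241.9 toolx deg vs own y 0.1 tilt [ 0.    -0.001] F [-0.6 -0.8 -0.8] open 0.2
time_s: 2.9
tcp_pos: [483.8, 129.0, 242.6]
tool_rot: [0.796, 0.605, 0.0, 0.001]
ft_force: [-0.5, 0.2, 0.4]
opening: 0.1
finger_force: 0.0
t 2.90 own x -129.6 y 51.6 z 242.6 toolx deg vs own y -0.3 tilt [ 0.001 -0.001] F [-0.5  0.2  0.4] open 0.1
```

```bash
python3 -m creep '[[-1,[-27,28,0],[0,0,0]],[-1,[-27,28,20],[0,0,0]],[-1,[0,0,40],[0,0,0]],[-1,[0,0,40],[0,0,0]],[-1,[0,0,40],[0,0,0]],[-1,[0,0,20],[0,0,0]],[-1,[0,0,12],[0,0,0]],[-1,[0,0,9],[0,0,0]],[-1,[0,0,0],[0,0,0]]]'
python3 - <<'E'
from h import *
own()
im=vision.get_image("scene")[:,:,::-1]
cv2.imwrite("pics/s2.png",cv2.resize(im[90:300,190:470],None,fx=2.8,fy=2.8,interpolation=cv2.INTER_CUBIC))
E
```

```text
time_s: 4.03
tcp_pos: [522.2, 66.3, 61.2]
tool_rot: [0.794, 0.607, -0.0, -0.0]
ft_force: [0.1, 0.5, 0.5]
opening: 0.1
finger_force: 0.0
t 4.03 own x -76.0 y 1.1 z 61.2 toolx deg vs own y 0.0 tilt [-0.  0.] F [0.1 0.5 0.5] open 0.1
```

View pics/s2.png

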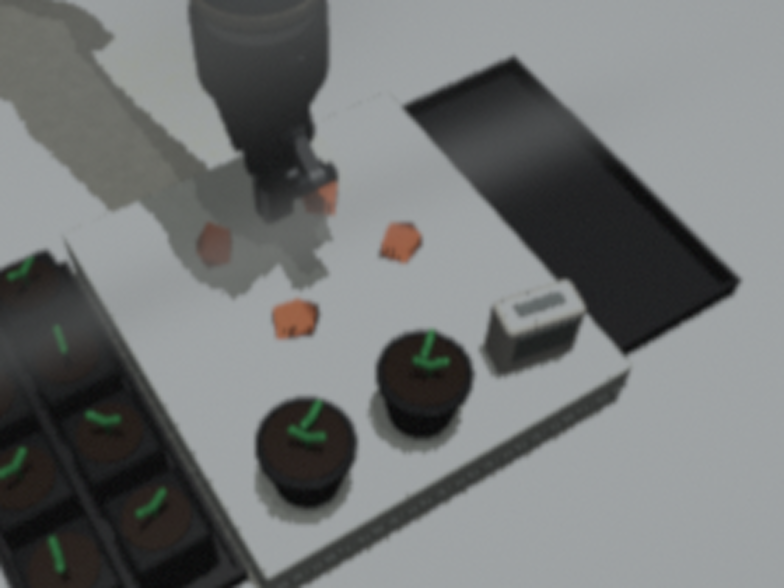

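The fingertips (275,210) stand just behind the near-left shard (322,195), low over the slab, so I can sweep.

```bash
python3 -m creep '[[-1,[8,2,1],[0,0,0]],[-1,[10,0,0],[0,0,0]],[-1,[14,0,0],[0,0,0]],[-1,[14,0,0],[0,0,0]],[-1,[14,0,0],[0,0,0]],[-1,[14,0,0],[0,0,0]],[-1,[14,0,0],[0,0,0]],[-1,[14,0,0],[0,0,0]],[-1,[14,0,0],[0,0,0]],[-1,[14,0,0],[0,0,0]],[-1,[12,0,0],[0,0,0]],[-1,[0,0,0],[0,0,0]]]'
python3 - <<'E'
from h import *
own()
im=vision.get_image("scene")[:,:,::-1]
cv2.imwrite("pics/s3.png",cv2.resize(im[90:300,190:470],None,fx=2.8,fy=2.8,interpolation=cv2.INTER_CUBIC))
E
```

```text
time_s: 5.58
tcp_pos: [561.6, 203.7, 60.2]
tool_rot: [0.794, 0.608, 0.0, -0.0]
ft_force: [-0.1, 0.0, 0.3]
opening: -0.0
finger_force: 0.0
t 5.58 own x -74.1 y 144.1 z 60.2 toolx deg vs own y 0.1 tilt [0. 0.] F [-0.1  0.   0.3] open -0.0
```

View pics/s3.png

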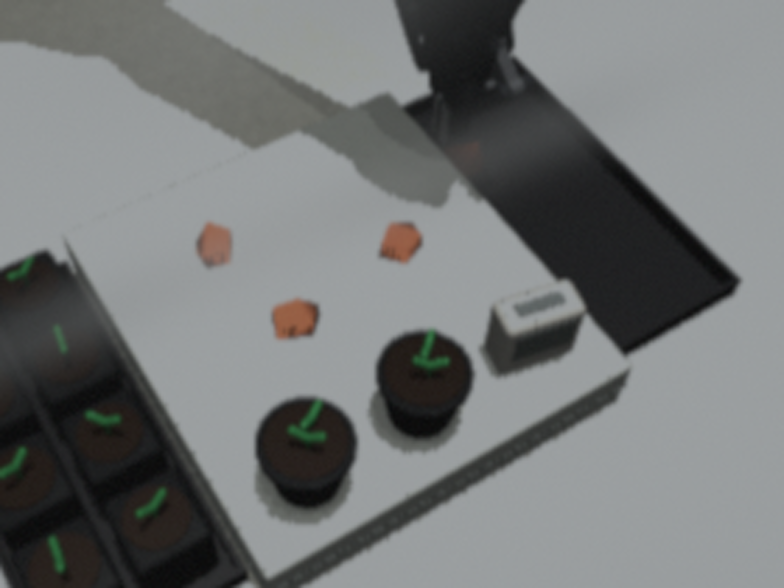

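The first shard is over the edge in the tray at (463,152). Next comes the middle-left shard.

```bash
python3 -m creep '[[-1,[0,0,-40],[0,0,0]],[-1,[-42,21,0],[0,0,0]],[-1,[-42,21,0],[0,0,0]],[-1,[-40,21,0],[0,0,0]],[-1,[0,0,25],[0,0,0]],[-1,[0,0,15],[0,0,0]],[-1,[0,0,0],[0,0,0]]]'
python3 -c "from h import *;own()"
```

```text
time_s: 6.5
tcp_pos: [588.5, 66.6, 59.0]
tool_rot: [0.794, 0.607, -0.001, -0.001]
ft_force: [-0.1, 0.4, 0.5]
opening: -0.2
finger_force: 0.0
t 6.50 own x -12.2 y 18.9 z 59.0 toolx deg vs own y 0.0 tilt [-0.003 -0.   ] F [-0.1  0.4  0.5] open -0.2
```

```bash
python3 -m creep '[[-1,[8,1,-1],[0,0,0]],[-1,[10,0,0],[0,0,0]],[-1,[14,0,0],[0,0,0]],[-1,[14,0,0],[0,0,0]],[-1,[14,0,0],[0,0,0]],[-1,[14,0,0],[0,0,0]],[-1,[14,0,0],[0,0,0]],[-1,[14,0,0],[0,0,0]],[-1,[14,0,0],[0,0,0]],[-1,[10,0,0],[0,0,0]],[-1,[0,0,0],[0,0,0]]]'
python3 -c "from h import *;own()"
python3 -m creep '[[-1,[0,0,-40],[0,0,0]],[-1,[-55,4,0],[0,0,0]],[-1,[-55,4,0],[0,0,0]],[-1,[-55,4,0],[0,0,0]],[-1,[-50,3,0],[0,0,0]],[-1,[0,0,10],[0,0,0]],[-1,[0,0,0],[0,0,0]]]'
python3 - <<'E'
from h import *
own()
im=vision.get_image("scene")[:,:,::-1]
cv2.imwrite("pics/s4.png",cv2.resize(im[90:300,190:470],None,fx=2.8,fy=2.8,interpolation=cv2.INTER_CUBIC))
E
```

```text
time_s: 7.88
tcp_pos: [623.9, 188.7, 61.1]
tool_rot: [0.794, 0.608, 0.0, -0.0]
ft_force: [0.6, 0.9, -1.1]
opening: 0.0
finger_force: 0.0
t 7.88 own x -10.1 y 145.9 z 61.1 toolx deg vs own y 0.1 tilt [-0.  0.] F [ 0.6  0.9 -1.1] open 0.0
time_s: 8.75
tcp_pos: [581.1, -23.7, 90.6]
tool_rot: [0.795, 0.607, -0.0, -0.001]
ft_force: [0.2, -0.8, 0.3]
opening: -0.2
finger_force: 0.0
t 8.75 own x 4.4 y -70.2 z 90.6 toolx deg vs own y -0.1 tilt [-0.002  0.001] F [ 0.2 -0.8  0.3] open -0.2
```

View pics/s4.png

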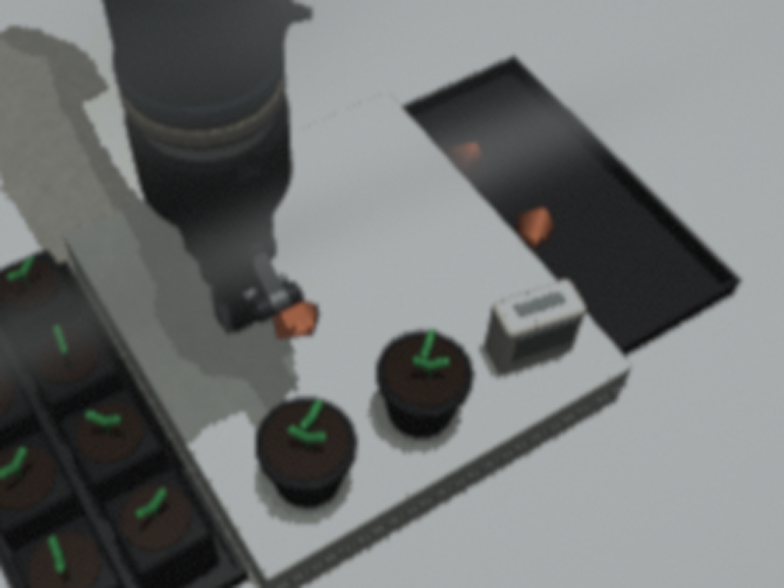

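Two shards are in the tray, at (467,152) and (535,225). The third, at (298,320), sits ahead of the fingers.

```bash
python3 -m creep '[[-1,[0,0,20],[0,0,0]],[-1,[0,0,10],[0,0,0]],[-1,[0,0,0],[0,0,0]],[-1,[10,0,0],[0,0,0]],[-1,[12,0,0],[0,0,0]],[-1,[12,0,0],[0,0,0]],[-1,[12,0,0],[0,0,0]],[-1,[12,0,0],[0,0,0]],[-1,[12,0,0],[0,0,0]],[-1,[12,0,0],[0,0,0]],[-1,[12,0,0],[0,0,0]],[-1,[6,0,0],[0,0,0]]]'
python3 - <<'E'
from h import *
own()
im=vision.get_image("top")[:,:,::-1]
a=im[110:320,150:410]
b=vision.get_image("scene")[100:300,190:450,::-1]
cv2.imwrite("pics/s5.png",np.hstack([cv2.resize(a,(400,330)),cv2.resize(b,(400,330))]))
E
```

```text
time_s: 10.3
tcp_pos: [608.2, 73.7, 61.2]
tool_rot: [0.794, 0.607, 0.0, -0.0]
ft_force: [0.2, -0.4, -0.5]
opening: -0.1
finger_force: 0.1
t 10.30 own x 5.0 y 30.9 z 61.2 toolx deg vs own y 0.0 tilt [-0.  0.] F [ 0.2 -0.4 -0.5] open -0.1
```

View pics/s5.png

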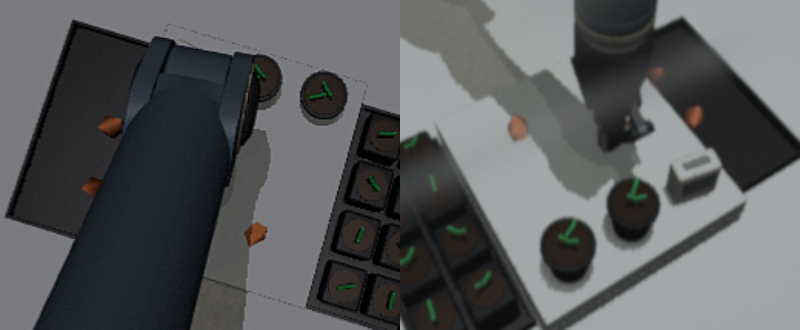

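The third shard is hidden ahead of the fingers and shows nowhere else, and the tray holds two. I'll keep sweeping.

```bash
python3 -m creep '[[-1,[10,0,0],[0,0,0]],[-1,[12,0,0],[0,0,0]],[-1,[12,0,0],[0,0,0]],[-1,[12,0,0],[0,0,0]],[-1,[12,0,0],[0,0,0]],[-1,[12,0,0],[0,0,0]],[-1,[12,0,0],[0,0,0]],[-1,[12,0,0],[0,0,0]],[-1,[12,0,0],[0,0,0]],[-1,[9,0,0],[0,0,0]],[-1,[0,0,0],[0,0,0]],[-1,[0,0,-40],[0,0,0]]]'
python3 -c "from h import *;own()"
python3 -m creep '[[-1,[-56,-19,0],[0,0,0]],[-1,[-56,-19,0],[0,0,0]],[-1,[-56,-19,0],[0,0,0]],[-1,[-56,-19,0],[0,0,0]],[-1,[0,0,0],[0,0,0]]]'
python3 - <<'E'
from h import *
own()
im=vision.get_image("top")[:,:,::-1]
a=im[110:320,150:410]
b=vision.get_image("scene")[100:300,190:450,::-1]
cv2.imwrite("pics/s6.png",np.hstack([cv2.resize(a,(400,330)),cv2.resize(b,(400,330))]))
E
```

```text
time_s: 11.9
tcp_pos: [635.7, 182.8, 98.6]
tool_rot: [0.795, 0.607, -0.004, -0.001]
ft_force: [0.2, 0.8, 0.6]
opening: 0.4
finger_force: 0.0
t 11.90 own x 2.9 y 143.4 z 98.6 toolx deg vs own y -0.0 tilt [-0.007 -0.003] F [0.2 0.8 0.6] open 0.4
time_s: 12.52
tcp_pos: [502.7, -17.6, 101.6]
tool_rot: [0.798, 0.603, -0.001, -0.0]
ft_force: [0.2, 0.0, 0.7]
opening: 0.1
finger_force: 0.0
t 12.53 own x -72.8 y -84.9 z 101.6 toolx deg vs own y -0.6 tilt [-0.002 -0.   ] F [0.2 0.  0.7] open 0.1
```

View pics/s6.png

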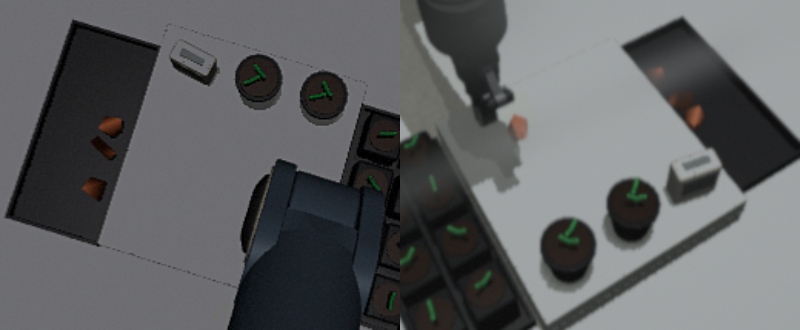

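The tray now holds three shards, and the pots and meter haven't moved. The last shard, at (518,127) in the scene half, is ahead of the fingers.

```bash
python3 -m creep '[[-1,[0,0,25],[0,0,0]],[-1,[0,0,15],[0,0,0]],[-1,[0,0,0],[0,0,0]],[-1,[12,-1,0],[0,0,0]],[-1,[12,0,0],[0,0,0]],[-1,[12,0,0],[0,0,0]],[-1,[12,0,0],[0,0,0]],[-1,[12,0,0],[0,0,0]],[-1,[12,0,0],[0,0,0]],[-1,[12,0,0],[0,0,0]],[-1,[12,0,0],[0,0,0]],[-1,[12,0,0],[0,0,0]]]'
python3 -m creep '[[-1,[12,0,0],[0,0,0]],[-1,[12,0,0],[0,0,0]],[-1,[12,0,0],[0,0,0]],[-1,[12,0,0],[0,0,0]],[-1,[12,0,0],[0,0,0]],[-1,[12,0,0],[0,0,0]],[-1,[12,0,0],[0,0,0]],[-1,[12,0,0],[0,0,0]],[-1,[12,0,0],[0,0,0]],[-1,[10,0,0],[0,0,0]],[-1,[5,0,0],[0,0,0]],[-1,[0,0,0],[0,0,0]]]'
python3 -c "from h import *;own()"
python3 -m creep '[[-1,[0,0,-50],[0,0,0]],[-1,[-30,-40,-20],[0,0,0]],[-1,[-30,-40,-20],[0,0,0]],[-1,[-40,-40,-20],[0,0,0]],[-1,[-40,0,-30],[0,0,0]],[-1,[-40,0,0],[0,0,0]],[-1,[-40,0,0],[0,0,0]],[-1,[0,0,0],[0,0,0]],[-1,[0,0,0],[0,0,0]]]'
python3 - <<'E'
from h import *
own()
im=vision.get_image("top")[:,:,::-1]
a=im[110:320,150:410]
b=vision.get_image("scene")[100:300,190:450,::-1]
cv2.imwrite("pics/s7.png",np.hstack([cv2.resize(a,(400,330)),cv2.resize(b,(400,330))]))
E
```

```text
time_s: 14.12
tcp_pos: [533.7, 92.6, 61.3]
tool_rot: [0.795, 0.607, 0.0, -0.0]
ft_force: [-0.1, -0.8, 0.1]
opening: -0.2
finger_force: 0.1
time_s: 15.62
tcp_pos: [565.8, 210.8, 61.2]
tool_rot: [0.795, 0.607, -0.0, -0.0]
ft_force: [0.3, 0.5, -0.6]
opening: -0.2
finger_force: 0.0
t 15.62 own x -71.9 y 152.1 z 61.2 toolx deg vs own y 0.0 tilt [-0.  0.] F [ 0.3  0.5 -0.6] open -0.2
time_s: 16.75
tcp_pos: [392.3, 30.1, 201.4]
tool_rot: [0.795, 0.607, 0.0, -0.0]
ft_force: [-0.5, 0.4, -0.7]
opening: -0.0
finger_force: 0.0
t 16.75 own x -191.9 y -67.9 z 201.4 toolx deg vs own y -0.0 tilt [0.    0.001] F [-0.5  0.4 -0.7] open -0.0
```

View pics/s7.png

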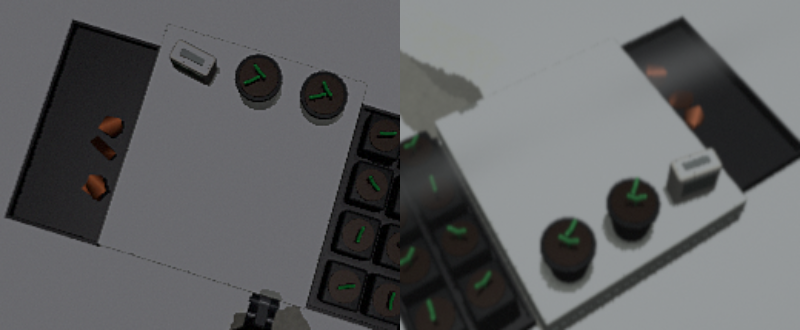

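The slab is clear. The shard at (96,187) looks larger than before, so two may be stacked there. I'll check with one enlarged crop.

```bash
python3 - <<'E'
from h import *
a=vision.get_image("top")[175:245,180:240,::-1]; b=vision.get_image("scene")[120:190,335:395,::-1]
f=lambda i:np.clip(cv2.resize(i,(400,467),interpolation=cv2.INTER_CUBIC)*1.8,0,255).astype(np.uint8)
cv2.imwrite("pics/s8.png",np.hstack([f(a),f(b)]))
E
```

```text
(no output)
```

View pics/s8.png

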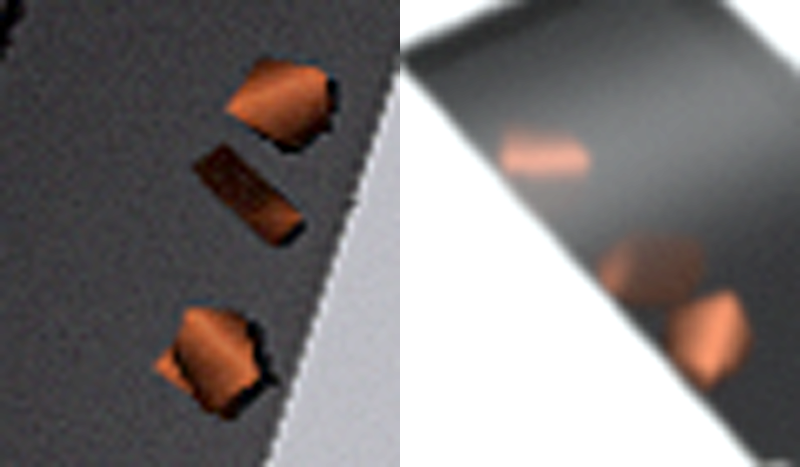

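Top view: the fourth shard lies on the first at (215,355), and the other two are at (285,100) and (250,195). All four are well inside the tray walls and at rest, so I'm handing in.

```bash
python3 -c "from station import arm;print(arm.hand_in())"
```

```text
the job is handed in; nothing more can be done
None
```

All four clay pieces were swept into the black tray (one came to rest on top of another), the pots and thermometer were left standing where they were, and the job was handed in at about 17 s.

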